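# Find the fullest glaze jar in the carrier by its weight

### The arm

A 6-joint arm with a two-finger parallel gripper is mounted at the origin on a cart in front of the work surface, level with it; the furniture and walls round the work are solid. World frame = base frame: x ahead of the robot, y to its left, z up, the work surface at z = 0. Lengths are in mm, angles in rad, forces in N, time in s.
With the tool pointing down it reaches from about 300 to 775 mm from the base axis. Payload 14.6 kg.
Tool frame: the origin (TCP) lies midway between the tips of the shut fingers; the grasp point (between the pads) lies behind it (manip.grip_depth is the z of the grasp point in the tool frame, in mm); z points along the fingers, y is the line along which they close (so a half turn about z gives the same grasp; the last joint's range is limited). The gripper opens to 94 mm and grips with 3 to 60 N. Pads are 16 mm wide; open, the fingers measure 119 mm over their backs; the gripper's body (75 mm by 177 mm) begins 78 mm behind the grasp point.
Start: joints at [1.049, 0.3, 1.521, -0, 1.321, -0.067], TCP at [241.601, 494.083, 205.446] pointing down, gripper open.
Joint ranges: [-3.03, 3.03], [-0.79, 2.21], [0.23, 2.52], [-1.04, 4.18], [0, 3.07], [-2.55, 2.55]. Speed limits (rad/s): [2.22, 2.22, 2.57, 3.14, 3.14, 3.14].

### API

Orientations are given as [roll, pitch, yaw] about the fixed x, y, z axes, in that order (R = Rz(yaw) Ry(pitch) Rx(roll)).
In Python, from cell import manip gives the robot as it stands.
- The arm moves only by the tool hand_motion, called after "Emit:" as name(argument=value, ...), one argument or row to a line, values as JSON. Schema: {"type":"object","properties":{"plan":{"type":"array","items":{"type":"array","items":{"type":"array","items":{"type":"number"},"minItems":6,"maxItems":6},"minItems":1,"maxItems":5},"minItems":1,"maxItems":1},"finger_gap":{"type":"number"},"clamp_n":{"type":"number"},"only":{"type":"string"},"quiet":{"type":"boolean"},"lines":{"type":"string"}},"required":["plan"],"additionalProperties":false}. plan is a list that holds a single list of rows (three levels of brackets), with 1 to 5 rows, each of 6 numbers: dx, dy, dz in a scale on which 1.0 is 800 mm, then a rotation vector rx, ry, rz in normalised numbers (1 is pi/2 rad); each row is the pose to reach, as a shift and turn from the pose commanded when the call began, along the tool's axes at that moment; what a row does not reach only later rows make up. A row lasts 1/10 s, in which the tool goes at most 50 mm and 0.15 rad, less where a joint would pass 70% of its speed; a pose out of reach is approached as far as the arm can. finger_gap is the finger opening in mm, set as the call begins (left out keeps the last). The fingers move at their own pace and stop on an object; clamp_n is the grip in N (left out, the last holds). Time passes only in rows, so rows that do not move let the fingers close. The tool returns the time, the measured TCP pose, the force, the opening and the grip force at its end. only (a regular expression) keeps the lines of the reply that match it, lines (a string "A,B") keeps lines A to B, and quiet returns only ok. Input that does not fit is refused with a message, and nothing moves.
- manip.read_state(): the state, without advancing time (a new reading comes with each control period).
- manip.camera(name): name is "scene" or "top"; returns (picture, depth): 384x512x3 uint8, red, green, blue; 384x512 float32, mm along the optical axis (not along the pixel's ray), 0 where there is no reading.
- manip.camera_info(name): a dict with "K" (3x3 intrinsics, pixels), "rvec" (rotation vector, rad) and "tvec" (3), from world to camera coordinates, as OpenCV has them. Camera axes: x right, y down, z forward; pixel columns grow to the right and rows downward; lengths in mm; the calibration is good to about 2 mm. A picture is of the moment at which its call begins. camera_info takes no time and is no camera call.
- manip.sign_off(): hands the job in; it is judged then, once.
The state is a dict: "clock": time; "joints": joint angles; "qd": joint speeds; "effort": joint torques, N m; "eef_pos": TCP position; "eef_rot": TCP orientation; "wrist_force": force on the tool from outside, world axes, zero at the start; "moment": the same for the moment, N m; "finger_gap": finger opening in mm; "finger_force": force on a finger pad.
Only numpy, scipy, OpenCV 4.12 (cv2) and the standard library are available. Lean on these libraries where they do the work, as an engineer would, in place of code of your own. Each camera call takes 0.05 s, during which the arm holds its last target. There are 200 camera calls.

### The job

Three closed glaze jars have come back in their carrier: turn the steel keeper by its wooden knob until its long pointer arm stands over the brass mark on the rim, which frees the lids. Then heft the jars one at a time, each lifted right out of its socket for a moment and set back before the next, starting with the first jar clockwise of the mark seen from above and going on clockwise. Finish holding the heaviest jar up, upright and still, its base at least 15 cm above the worktop (the program ends while holding it; if the last jar hefted is the heaviest, keep it), with the other two standing in their sockets, the keeper still at the mark and the things round the carrier left alone.

Things in the scene. Friction and masses are not known exactly. Their poses are not given: they have to be found in the camera images.
- carrier: fixed jar carrier: a round wooden disc, 292 mm across, its top 18 mm above the worktop, with three sheet-metal sockets 120 degrees apart, two low steel carrying handles on the side away from the mark (up to 53 mm above the worktop, between sockets) and a 16 mm post in the middle. Origin on the worktop under its centre, z up; its -x axis points to the mark. Its yaw is -0.6 to 0.6.
- keeper (a joint): turn of the keeper about the upright post, rad, growing anticlockwise seen from above: at 0 its arms lie over the lids, the pointer arm over socket_1; at 1.047 the pointer arm is over the mark and the arms midway between the jars. Starts between -0.3 and 0.3, travel -0.5 to 2.3; turns with light friction (0.06 N m) and stays where left. Jars cannot come out while arms are over the lids.
- knob (a point): grip point of the keeper's knob on the post's axis, 131 mm above the worktop. The knob is an upright wooden bar, 50 mm long, 14 mm thick, from 110 to 137 mm above the worktop, its long side along the pointer arm; this point's x axis points along the pointer arm. Pinch it across the 14 mm from above, fingertips kept above the steel arms.
- pointer_tip (a point): lower end of the pointer arm's bent-down tip, a 6 mm rod 139 mm from the axis, 73 mm above the worktop. The keeper is a steel plate with three arms 120 degrees apart, 15 to 26 mm wide, from 105 mm (4 mm over the lids) to 110 mm above the worktop; two reach 108 mm from the axis, the pointer arm 142 mm.
- mark (a point): the brass release mark: a brass stud and strip on the carrier's rim, 136 mm from its centre, 22 mm above the worktop, midway between socket_3 and socket_1.
- socket_1 (a point): centre of the floor of the socket that is first clockwise of the mark, seen from above (60 degrees on from it), 18 mm above the worktop and 95 mm from the carrier's centre. Where a seated jar's origin is. The socket is a sheet-metal ring, 73 mm inside, 85 mm outside, 23 mm high above its floor, flared at the mouth.
- socket_2 (a point): centre of the floor of the socket that is second clockwise of the mark (180 degrees from it, straight across), 18 mm above the worktop and 95 mm from the carrier's centre. Where a seated jar's origin is. The socket is a sheet-metal ring, 73 mm inside, 85 mm outside, 23 mm high above its floor, flared at the mouth.
- socket_3 (a point): centre of the floor of the socket that is third clockwise of the mark (60 degrees short of it, the last to be hefted), 18 mm above the worktop and 95 mm from the carrier's centre. Where a seated jar's origin is. The socket is a sheet-metal ring, 73 mm inside, 85 mm outside, 23 mm high above its floor, flared at the mouth.
- jar_a: closed screw-lid glaze jar, cream and white bands, 67 mm across (64 mm where fingers close on it), 83 mm tall, round, no front; origin at the centre of its underside, z up. Stands in one of the three sockets; which one varies. The three look identical: the fullest weighs 0.5 to 0.6 kg, the other two 0.2 to 0.32 kg, and only weight tells which is which.
- jar_b: closed screw-lid glaze jar, cream and white bands, 67 mm across (64 mm where fingers close on it), 83 mm tall, round, no front; origin at the centre of its underside, z up. Stands in one of the three sockets; which one varies. The three look identical: the fullest weighs 0.5 to 0.6 kg, the other two 0.2 to 0.32 kg, and only weight tells which is which.
- jar_c: closed screw-lid glaze jar, cream and white bands, 67 mm across (64 mm where fingers close on it), 83 mm tall, round, no front; origin at the centre of its underside, z up. Stands in one of the three sockets; which one varies. The three look identical: the fullest weighs 0.5 to 0.6 kg, the other two 0.2 to 0.32 kg, and only weight tells which is which.
- mug: reddish-brown unglazed mug with a handle, 70 mm across, 98 mm over the handle, 90 mm tall, left of the carrier; origin at its underside. A bystander, to be left where it stands.
- rib: flat wooden throwing rib with one curved side, 90 x 40 x 8 mm, behind the carrier; origin at its underside. A bystander, to be left where it stands.
- tile: L-shaped glaze test tile standing upright, 36 x 38 mm, 70 mm tall, behind the carrier; origin at its underside. A bystander, to be left where it stands.
- short_post: hollow triangular kiln post standing on end, 38 x 42 mm, 50 mm tall, behind the carrier to the right; origin at its underside. A bystander, to be left where it stands.
There are look-alikes about, which are no part of the job. Leave any purple look-alike of the jar_c alone.

How it is judged:
By the outcome, as a careful person would: the job done as asked, in the order asked, and still so for the second after the job is handed in, while the arm keeps its last pose, push and grip.
It also fails if it takes over 72 s, if anything falls off the work surface, if the arm or the gripper's body presses on something with over 40 N, if the wrist force passes 120 N, or if a joint passes its speed limit or range.

## Working session

There is one attempt and no reset: what is moved stays moved. The work goes in short steps, Python scripts to look and compute and a tool call to move; the robot and the scene stay as the last step left them, time stands still between calls to the robot, and variables do not carry over. Pictures are saved under pics/ and viewed, at most 10 in all, crops included, and the job is handed in when it is done.

```bash
ls; mkdir -p pics; python3 - <<'E'
from cell import manip
import cv2,numpy as np
print(manip.read_state(),manip.grip_depth)
for n in("scene","top"):
    p,d=manip.camera(n);i=manip.camera_info(n);print(n,i)
    np.savez(f"pics/{n}0.npz",p=p,d=d)
    cv2.imwrite(f"pics/{n}0.png",p[:,:,::-1])
a=np.load("pics/scene0.npz")["p"];b=np.load("pics/top0.npz")["p"]
cv2.imwrite("pics/both0.png",cv2.resize(np.vstack([a,b])[:,:,::-1],None,fx=.78,fy=.78))
E
```

```text
pics
{'clock': 0.0, 'joints': array([ 1.04942620e+00,  3.00451459e-01,  1.52159655e+00,  4.96546459e-06,
        1.32069585e+00, -6.65964262e-02]), 'qd': array([-0.0011857 , -0.00134988, -0.00063684,  0.00026088,  0.00053836,
       -0.00187278]), 'effort': array([ 2.21804738e-03, -5.31833053e+01, -3.52735269e+01,  7.09044258e-02,
        2.46021291e-02,  5.70884566e-06]), 'eef_pos': array([241.45830508, 493.86535672, 204.89056052]), 'eef_rot': array([-3.14044431e+00, -8.14087715e-05,  2.68681768e+00]), 'wrist_force': array([0.04398994, 0.0341878 , 0.06050155]), 'moment': array([-0.00344603,  0.00392168, -0.00279116]), 'finger_force': 0.0, 'finger_gap': 94.23812056674585} -18.8
scene {'K': array([[468.08286797,   0.        , 249.37081898],
       [  0.        , 468.08286797, 197.55806983],
       [  0.        ,   0.        ,   1.        ]]), 'rvec': array([ 2.1995009 , -0.67049405,  0.294337  ]), 'tvec': array([-439.00975489,  305.3042997 , 1042.61781909])}
top {'K': array([[423.0299909 ,   0.        , 264.97981043],
       [  0.        , 423.0299909 , 191.54876371],
       [  0.        ,   0.        ,   1.        ]]), 'rvec': array([ 2.11284146, -2.07502732,  0.23884887]), 'tvec': array([  23.48054523,  604.72014234, 1168.18428866])}
```

View pics/scene0.png

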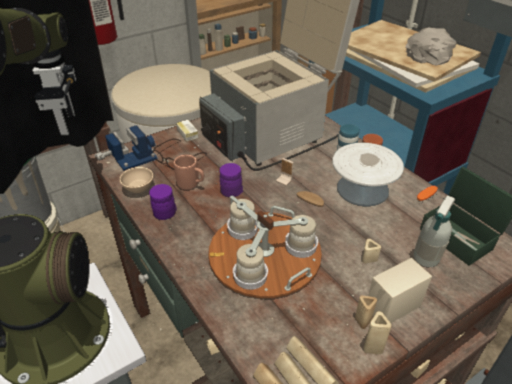

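View pics/top0.png

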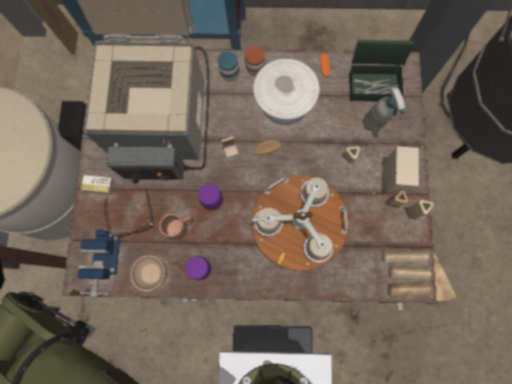

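The top picture shows the carrier near (301,222), its mark near (281,259), and jars near (267,221), (317,190) and (318,248). I'll enlarge both views.

```bash
python3 - <<'E'
import cv2,numpy as np
t=np.load("pics/top0.npz")["p"][165:280,240:360,::-1]
s=np.load("pics/scene0.npz")["p"][180:305,195:335,::-1]
cv2.imwrite("pics/tc.png",cv2.resize(t,None,fx=5,fy=5,interpolation=cv2.INTER_CUBIC))
cv2.imwrite("pics/sc.png",cv2.resize(s,None,fx=4.5,fy=4.5,interpolation=cv2.INTER_CUBIC))
E
```

```text
(no output)
```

View pics/tc.png

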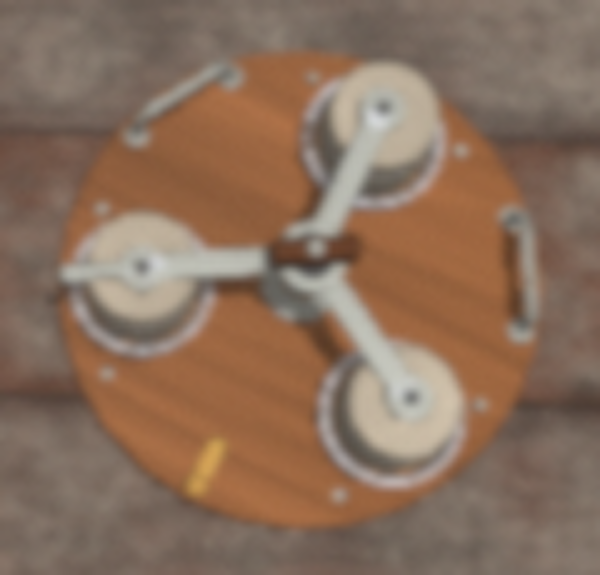

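View pics/sc.png

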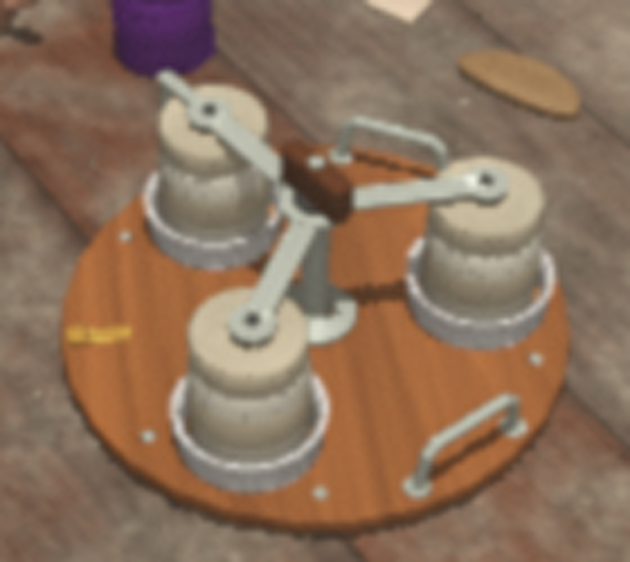

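The crops show the knob at (316,247) in the top crop and (317,180) in the scene crop. The mark is at (206,466) and (98,334). The arm-end screws are at (144,266), (384,107), (411,398) and (209,110), (487,182), (253,320). The pointer arm is the longer one, over the jar on the left, which is socket_1.

```bash
cat > h.py <<'E'
import cv2,numpy as np
from cell import manip
def P(n):
    i=manip.camera_info(n);R,_=cv2.Rodrigues(i["rvec"]);return i["K"]@np.c_[R,i["tvec"]]
def crop(p,f,x0,y0): return (np.array(p,float)+.5)/f-.5+[x0,y0]
def tri(a,b):  # top px, scene px
    X=cv2.triangulatePoints(P("top"),P("scene"),np.array(a,float).reshape(-1,2).T,np.array(b,float).reshape(-1,2).T)
    return (X[:3]/X[3]).T
def atz(n,px,z):
    M=P(n);H=np.c_[M[:,0],M[:,1],M[:,2]*z+M[:,3]]
    q=np.linalg.inv(H)@[px[0],px[1],1];return q[:2]/q[2]
def proj(n,X):
    q=P(n)@np.append(X,1);return q[:2]/q[2]
E
python3 - <<'E'
from h import *
np.set_printoptions(precision=1,suppress=True)
T=[(316,247),(206,466),(144,266),(384,107),(411,398),(143,283),(373,136),(392,416)]
S=[(317,180),(98,334),(209,110),(487,182),(253,320),(212,200),(480,275),(250,412)]
t=crop(T,5,240,165);s=crop(S,4.5,195,180)
X=tri(t,s)
for n,x in zip("knob mark p e2 e3 r1 r2 r3".split(),X):print(n,x)
print("axis from screws",X[2:5].mean(0))
for z,i in((110,2),(110,3),(110,4),(22,1),(41,5),(41,6),(41,7),(137,0)):print(z,i,atz("top",t[i],z),atz("scene",s[i],z))
# disc fit
for n in("top",):
    d=np.load(f"pics/{n}0.npz");p=d["p"]
    hsv=cv2.cvtColor(p,cv2.COLOR_RGB2HSV);m=cv2.inRange(hsv,(7,140,90),(16,255,255));m[:165]=0;m[280:]=0;m[:,:240]=0;m[:,360:]=0
    c=np.vstack(cv2.findContours(m,0,1)[0]).reshape(-1,2);h=cv2.convexHull(c)
    w=np.array([atz(n,q,18) for q in h.reshape(-1,2)]);(cx,cy),r=cv2.minEnclosingCircle(w.astype(np.float32));print(n,cx,cy,r)
    (a,b),_,_=cv2.fitEllipse(w.astype(np.float32));print(a,b)
E
```

```text
knob [528.1 -71.2 127. ]
mark [416.6 -15.4  22.7]
p [518.9  23.2 112.6]
e2 [ 613.  -111.5  111.7]
e3 [ 449.  -125.   112.5]
r1 [520.5  24.   40.3]
r2 [ 613.  -112.9   40. ]
r3 [ 447.  -123.3   40.2]
axis from screws [527.  -71.1 112.3]
110 2 [519.7  23.1] [520.2  25.8]
110 3 [ 613.7 -111.8] [ 613.9 -110.1]
110 4 [ 448.7 -125.1] [ 450.7 -123.2]
22 1 [416.6 -15.4] [416.9 -14.8]
41 5 [521.5  23.5] [519.2  23.6]
41 6 [ 613.2 -113. ] [ 611.8 -113.5]
41 7 [ 445.9 -122.7] [ 447.6 -124.1]
137 0 [527.2 -70.8] [521.1 -79.5]
top 525.6558837890625 -71.6862564086914 142.7136993408203
526.09765625 -71.11724090576172
```

The 5 rows per call. Moves up to 250mm per call.

```bash
cat >> h.py <<'E'
from scipy.spatial.transform import Rotation as Ro
def rel(x,y,z,yaw):
    s=manip.read_state();R=Ro.from_euler("xyz",s["eef_rot"]);G=Ro.from_euler("xyz",[np.pi,0,yaw])
    d=R.inv().apply(np.array([x,y,z])-s["eef_pos"]);r=(R.inv()*G).as_rotvec()
    print("rel",np.round(d,1),np.round(r,4),"q6",s["joints"][5].round(2),"F",s["wrist_force"].round(1))
YAW=np.radians(-26.3);C=np.array([526.8,-70.8])
def sock(k):
    a=YAW+{1:2,2:0,3:-2}[k]*np.pi/3;return C+95*np.array([np.cos(a),np.sin(a)]),a
E
python3 -c "
from h import *
rel(526.8,-70.8,205,np.radians(94.8))"
```

```text
rel [-5.044e+02 -3.820e+02  3.000e-01] [-1.0000e-03  5.0000e-04  1.0323e+00] q6 -0.07 F [ 0.5 -0.2  0.2]
```

Units first: shifts go in shares of 800 mm and turns go in shares of pi/2 rad. So -195 mm is -0.2438, -156 mm is -0.195.

Emit:
hand_motion(
  plan=[
    [[-0.0488, -0.0375, 0, 0, 0, 0], [-0.0975, -0.0738, 0, 0, 0, 0], [-0.1463, -0.1113, 0, 0, 0, 0], [-0.195, -0.1475, 0, 0, 0, 0], [-0.2438, -0.185, 0, 0, 0, 0]],
  ],
  finger_gap=50,
)

```text
clock: 0.6
eef_pos: [352.1, 273.7, 205.4]
eef_rot: [-3.142, -0.0, 2.687]
wrist_force: [0.6, 0.2, -0.7]
finger_gap: 57.4
finger_force: 0.0
```

Emit:
hand_motion(
  plan=[
    [[-0.0488, -0.0375, 0, 0, 0, 0], [-0.0975, -0.0738, 0, 0, 0, 0], [-0.1463, -0.1113, 0, 0, 0, 0.0318], [-0.195, -0.1475, 0, 0, 0, 0.0955], [-0.2438, -0.185, 0, 0, 0, 0.191]],
  ],
)

```text
clock: 1.1
eef_pos: [462.4, 54.9, 205.4]
eef_rot: [3.142, 0.0, 2.383]
wrist_force: [0.7, 2.0, 0.6]
finger_gap: 50.0
finger_force: 0.0
```

```bash
python3 -c "
from h import *
rel(526.8,-70.8,180,np.radians(94.8))"
```

```text
rel [-133.2  -46.8   25.4] [ 1.000e-04 -0.000e+00  7.279e-01] q6 -0.77 F [0.7 2.  0.6]
```

Scaled: -133.2 mm is -0.1665, -100 mm is -0.125, 0.728 rad is 0.4635.

Emit:
hand_motion(
  plan=[
    [[-0.0375, -0.015, 0, 0, 0, 0.0955], [-0.0813, -0.0288, 0.0063, 0, 0, 0.191], [-0.125, -0.0438, 0.015, 0, 0, 0.2865], [-0.1665, -0.0585, 0.025, 0, 0, 0.382], [-0.1665, -0.0585, 0.0318, 0, 0, 0.4635]],
  ],
)

```text
clock: 1.6
eef_pos: [527.6, -71.5, 178.8]
eef_rot: [-3.14, 0.0, 1.65]
wrist_force: [-0.8, 0.2, -0.6]
finger_gap: 49.9
finger_force: 0.0
```

```bash
python3 -c "
from h import *
rel(526.8,-70.8,115,np.radians(94.8))
p,d=manip.camera('top');cv2.imwrite('pics/k1.png',cv2.resize(p[165:280,240:360,::-1],None,fx=4,fy=4,interpolation=2))"
```

```text
rel [ 0.8 -0.6 63.8] [-0.0012  0.0001 -0.0049] q6 -0.28 F [-0.8  0.2 -0.6]
```

Scaled: 64 mm is 0.08, 62 mm is 0.0775, -0.005 rad is -0.0032.

Emit:
hand_motion(
  plan=[
    [[0, -0.0008, 0.0313, 0, 0, -0.0032], [0, -0.0008, 0.0563, 0, 0, -0.0032], [0, -0.0008, 0.07, 0, 0, -0.0032], [0, -0.0008, 0.0775, 0, 0, -0.0032], [0, -0.0008, 0.08, 0, 0, -0.0032]],
  ],
  finger_gap=50,
)

```text
clock: 2.15
eef_pos: [526.3, -68.4, 116.1]
eef_rot: [-3.142, -0.0, 1.665]
wrist_force: [0.3, -0.1, 1.3]
finger_gap: 49.7
finger_force: 0.0
```

Emit:
hand_motion(
  plan=[
    [[0, 0, 0, 0, 0, 0], [0, 0, 0, 0, 0, 0], [0, 0, 0, 0, 0, 0], [0, 0, 0, 0, 0, 0], [0, 0, 0, 0, 0, 0]],
  ],
  finger_gap=8,
  clamp_n=25,
)

```text
clock: 2.65
eef_pos: [527.1, -68.5, 116.4]
eef_rot: [3.139, 0.0, 1.664]
wrist_force: [23.2, 3.5, -18.4]
finger_gap: 13.4
finger_force: 25.4
```

```bash
python3 -c "
from h import *
rel(526.8,-70.8,115,np.radians(94.8));print(manip.read_state()['moment'])"
```

```text
rel [-2.2 -0.5  1.4] [0.0025 0.0003 0.0092] q6 -0.29 F [ 23.2   3.5 -18.4]
[ 0.44395465 -3.86309135 -0.14767366]
```

Scaled: -2.2 mm is -0.0028, -1 mm is -0.0013.

Emit:
hand_motion(
  plan=[
    [[-0.0013, 0.0009, 0, 0, 0, 0], [-0.0028, 0.0013, 0, 0, 0, 0]],
  ],
  clamp_n=20,
)

```text
clock: 2.85
eef_pos: [527.3, -68.8, 116.3]
eef_rot: [-3.141, -0.004, 1.664]
wrist_force: [-5.7, 20.4, 7.4]
finger_gap: 13.9
finger_force: 20.0
```

Emit:
hand_motion(
  plan=[
    [[0, 0, 0, 0, 0, -0.0318], [0, 0, 0, 0, 0, -0.0955]],
  ],
)

```text
clock: 3.05
eef_pos: [527.4, -68.7, 116.3]
eef_rot: [3.141, -0.003, 1.816]
wrist_force: [-1.6, 15.2, 4.9]
finger_gap: 14.1
finger_force: 20.0
```

```bash
python3 -c "
from h import *
rel(526.8,-70.8,115,np.radians(153.7));print(manip.read_state()['moment'])"
```

```text
rel [-1.9 -1.1  1.3] [ 0.0018 -0.0029 -0.8661] q6 -0.45 F [-1.6 15.2  4.9]
[ 2.6843013   0.42473876 -0.05810242]
```

Scaled: -0.73 rad is -0.4647.

Emit:
hand_motion(
  plan=[
    [[0, 0, 0, 0, 0, -0.0955], [0, 0, 0, 0, 0, -0.191], [0, 0, 0, 0, 0, -0.2865], [0, 0, 0, 0, 0, -0.382], [0, 0, 0, 0, 0, -0.4647]],
  ],
)

```text
clock: 3.55
eef_pos: [527.6, -68.5, 116.3]
eef_rot: [3.139, -0.002, 2.55]
wrist_force: [1.5, 16.9, 3.1]
finger_gap: 13.9
finger_force: 20.0
```

Emit:
hand_motion(
  plan=[
    [[0, 0, 0, 0, 0, -0.0637], [0, 0, 0, 0, 0, -0.0866], [0, 0, 0, 0, 0, -0.0866]],
  ],
)

```text
clock: 3.85
eef_pos: [527.6, -68.4, 116.3]
eef_rot: [3.138, -0.001, 2.682]
wrist_force: [0.5, 17.6, 2.7]
finger_gap: 13.8
finger_force: 20.0
```

```bash
python3 -c "
from h import *
rel(526.8,-70.8,115,np.radians(153.7));print(manip.read_state()['moment'])
p,d=manip.camera('top');q,d=manip.camera('scene')
a=cv2.resize(p[165:280,240:360,::-1],(480,460),interpolation=2)
b=cv2.resize(q[180:305,195:335,::-1],(515,460),interpolation=2)
cv2.imwrite('pics/t2.png',cv2.resize(np.hstack([a,b]),None,fx=.8,fy=.8))"
```

```text
rel [-0.3 -2.5  1.3] [ 0.0033 -0.0013 -0.0006] q6 -1.31 F [ 0.5 17.6  2.7]
[ 3.04482757 -0.03680428 -0.00723215]
```

View pics/t2.png

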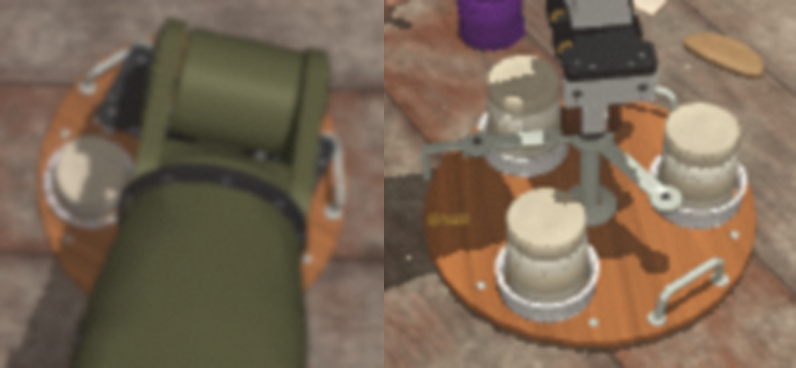

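The keeper has turned and the pointer now stands over the mark side. The contact forces put the post axis at (527.3, -68.4), which is 2.4 mm from my camera estimate. I'll relieve the force, release, lift and check.

Scaled: 2.1 mm is 0.0026, 1 mm is 0.0013.

Emit:
hand_motion(
  plan=[
    [[0.0006, 0.0013, 0, 0, 0, 0], [0.0013, 0.0026, 0, 0, 0, 0], [0.0013, 0.0026, 0, 0, 0, 0]],
  ],
)

```text
clock: 4.25
eef_pos: [527.7, -68.3, 116.3]
eef_rot: [3.141, 0.0, 2.68]
wrist_force: [-1.0, 1.4, 3.5]
finger_gap: 13.6
finger_force: 20.0
```

Emit:
hand_motion(
  plan=[
    [[0, 0, 0, 0, 0, 0], [0, 0, 0, 0, 0, 0], [0, 0, -0.0125, 0, 0, 0], [0, 0, -0.05, 0, 0, 0], [0, 0, -0.1063, 0, 0, 0]],
  ],
  finger_gap=60,
)

```text
clock: 4.75
eef_pos: [526.5, -68.2, 200.9]
eef_rot: [-3.141, -0.004, 2.68]
wrist_force: [-0.1, 0.8, 0.6]
finger_gap: 50.1
finger_force: 0.0
```

Emit:
hand_motion(
  plan=[
    [[0, 0, 0, 0, 0, 0], [0.06, 0, 0, 0, 0, 0], [0.12, 0, 0, 0, 0, 0], [0.18, 0, 0, 0, 0, 0], [0.24, 0, 0, 0, 0, 0]],
  ],
  finger_gap=94,
)

```text
clock: 5.25
eef_pos: [353.8, 17.7, 200.9]
eef_rot: [3.142, 0.0, 2.679]
wrist_force: [0.4, 0.7, 2.3]
finger_gap: 90.5
finger_force: 0.0
```

```bash
python3 -c "
from h import *
p,d=manip.camera('top');q,d=manip.camera('scene')
a=cv2.resize(p[165:280,240:360,::-1],(480,460),interpolation=2)
b=cv2.resize(q[180:305,195:335,::-1],(515,460),interpolation=2)
cv2.imwrite('pics/t3.png',cv2.resize(np.hstack([a,b]),None,fx=.8,fy=.8))"
```

```text
(no output)
```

View pics/t3.png

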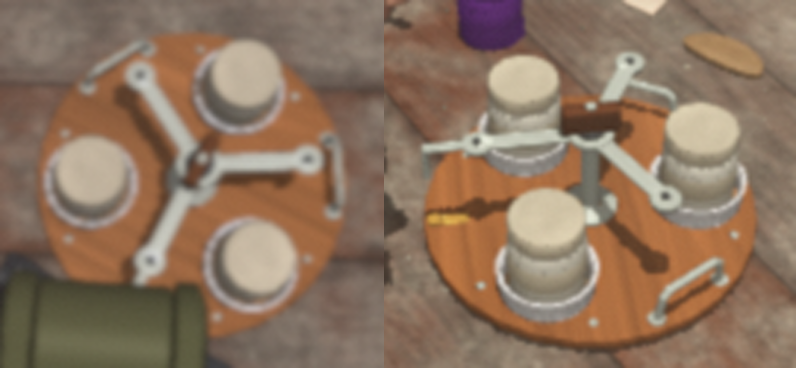

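All three jars are clear of the arms. The screws are at (149,260), (140,75), (308,158) in the top half and (475,142), (629,61), (665,196) in the scene half. The lids are at (91,173), (246,76), (257,259) and (523,84), (703,130), (546,217). I'll check the angle from these.

```bash
sed -i 's/C=np.array(.*/C=np.array([527.2,-68.6])/' h.py; python3 - <<'E'
from h import *
np.set_printoptions(precision=1,suppress=True)
T=[(149,260),(140,75),(308,158),(91,173),(246,76),(257,259)];S=[(475,142),(629,61),(665,196),(523,84),(703,130),(546,217)]
t=crop(T,3.2,240,165);s=crop(np.array(S)-[384,0],2.943,195,180)
X=tri(t,s);print(X,X[:3].mean(0),X[3:].mean(0))
c=X[:3,:2].mean(0);print([np.degrees(np.arctan2(*(x[:2]-c)[::-1])) for x in X[:3]])
c=X[3:,:2].mean(0);print([np.degrees(np.arctan2(*(x[:2]-c)[::-1])) for x in X[3:]])
p,a=sock(1);print(p);rel(*p,150,a)
E
```

```text
[[ 441.8  -27.   110.6]
 [ 605.3  -18.   112.2]
 [ 532.9 -165.   112.7]
 [ 520.2   23.5   97.1]
 [ 610.5 -114.   101.4]
 [ 447.1 -121.7  101.3]] [526.7 -70.  111.8] [525.9 -70.7  99.9]
[np.float64(153.15314184667545), np.float64(33.459040408652996), np.float64(-86.25791167417364)]
[np.float64(93.50635043676438), np.float64(-27.08479077458922), np.float64(-147.0925937838535)]
[521.1  26.2]
rel [-147.8   81.7   51.6] [0. 0. 1.] q6 -1.16 F [ 0.8 -0.6  0.4]
```

The keeper is within about 0.5° of the mark. Now jar 1.

Scaled: -135 mm is -0.1688, -110 mm is -0.1375, 0.7 rad is 0.4456.

Emit:
hand_motion(
  plan=[
    [[-0.025, 0.0125, 0, 0, 0, 0.0891], [-0.0625, 0.0325, 0.0063, 0, 0, 0.1783], [-0.1, 0.0538, 0.0125, 0, 0, 0.2674], [-0.1375, 0.075, 0.0188, 0, 0, 0.3565], [-0.1688, 0.0925, 0.025, 0, 0, 0.4456]],
  ],
  finger_gap=94,
)

```text
clock: 5.85
eef_pos: [511.5, 23.1, 180.6]
eef_rot: [3.142, 0.0, 1.974]
wrist_force: [-0.4, 0.0, 0.5]
finger_gap: 94.1
finger_force: 0.0
```

```bash
python3 -c "
from h import *
p,a=sock(1);rel(*p,120,a)"
```

```text
rel [-1.  10.  60.6] [1.000e-04 0.000e+00 3.385e-01] q6 -0.43 F [-0.4  0.   0.5]
```

Scaled: 60 mm is 0.075, 50 mm is 0.0625, 0.338 rad is 0.2152.

Emit:
hand_motion(
  plan=[
    [[-0.0013, 0.0125, 0.0125, 0, 0, 0.0891], [-0.0013, 0.0125, 0.0375, 0, 0, 0.1783], [-0.0013, 0.0125, 0.0625, 0, 0, 0.2152], [-0.0013, 0.0125, 0.075, 0, 0, 0.2152]],
  ],
)

```text
clock: 6.25
eef_pos: [518.8, 26.1, 119.3]
eef_rot: [-3.14, -0.0, 1.641]
wrist_force: [0.1, 0.4, 1.1]
finger_gap: 93.9
finger_force: 0.0
```

```bash
python3 -c "
from h import *
p,a=sock(1);rel(*p,48,a)"
```

```text
rel [-0.1  2.4 71.3] [-0.0021 -0.0001  0.0054] q6 -0.09 F [0.1 0.4 1.1]
```

Scaled: 71 mm is 0.0888, 65 mm is 0.0813.

Emit:
hand_motion(
  plan=[
    [[0, 0.0019, 0.0313, 0, 0, 0], [0, 0.0019, 0.0625, 0, 0, 0], [0, 0.0019, 0.0813, 0, 0, 0], [0, 0.0019, 0.0888, 0, 0, 0], [0, 0.0019, 0.0888, 0, 0, 0]],
  ],
)

```text
clock: 6.75
eef_pos: [520.6, 26.4, 49.9]
eef_rot: [-3.141, -0.0, 1.643]
wrist_force: [-0.4, -0.4, 1.0]
finger_gap: 94.0
finger_force: 0.0
```

Emit:
hand_motion(
  plan=[
    [[0, 0, 0, 0, 0, 0], [0, 0, 0, 0, 0, 0], [0, 0, 0, 0, 0, 0], [0, 0, 0, 0, 0, 0], [0, 0, 0, 0, 0, 0]],
  ],
  finger_gap=55,
  clamp_n=15,
)

```text
clock: 7.25
eef_pos: [520.8, 26.5, 50.4]
eef_rot: [3.141, 0.0, 1.642]
wrist_force: [0.8, 0.5, 2.9]
finger_gap: 62.5
finger_force: 15.0
```

```bash
python3 -c "
from h import *
p,a=sock(1);rel(*p,48,a)"
```

```text
rel [-0.3  0.3  2.4] [0.0007 0.     0.0065] q6 -0.09 F [0.8 0.5 2.9]
```

Scaled: -50 mm is -0.0625, -40 mm is -0.05.

Emit:
hand_motion(
  plan=[
    [[0, 0, 0, 0, 0, 0], [0, 0, -0.0125, 0, 0, 0], [0, 0, -0.0313, 0, 0, 0], [0, 0, -0.05, 0, 0, 0], [0, 0, -0.0625, 0, 0, 0]],
  ],
  finger_gap=55,
  clamp_n=35,
)

```text
clock: 7.75
eef_pos: [520.6, 26.5, 101.3]
eef_rot: [3.141, 0.0, 1.642]
wrist_force: [0.5, -0.3, -2.5]
finger_gap: 62.4
finger_force: 35.0
```

Emit:
hand_motion(
  plan=[
    [[0, 0, 0, 0, 0, 0], [0, 0, 0, 0, 0, 0], [0, 0, 0, 0, 0, 0], [0, 0, 0, 0, 0, 0], [0, 0, 0, 0, 0, 0]],
  ],
)

```text
clock: 8.25
eef_pos: [520.4, 26.5, 99.6]
eef_rot: [-3.141, -0.0, 1.642]
wrist_force: [0.2, 0.4, -2.5]
finger_gap: 62.1
finger_force: 35.0
```

Emit:
hand_motion(
  plan=[
    [[0, 0, 0, 0, 0, 0], [0, 0, 0, 0, 0, 0]],
  ],
)

```text
clock: 8.45
eef_pos: [520.5, 26.5, 99.9]
eef_rot: [-3.141, 0.0, 1.642]
wrist_force: [1.0, -0.4, -2.0]
finger_gap: 62.3
finger_force: 35.0
```

```bash
python3 -c "
from h import *
p,a=sock(1);rel(*p,50.4,a);s=manip.read_state();print(s['effort'],s['moment'])
q,d=manip.camera('scene');cv2.imwrite('pics/j1.png',cv2.resize(q[150:305,175:345,::-1],None,fx=3,fy=3,interpolation=2))"
```

```text
rel [-0.3  0.5 49.5] [-0.0002  0.      0.0064] q6 -0.09 F [ 1.  -0.4 -2. ]
[-2.43988405e-03 -5.33709884e+01 -3.21953201e+01  6.42510317e-02
  2.19454448e-02 -4.76517744e-05] [-0.02551336  0.10732034  0.02537465]
```

View pics/j1.png

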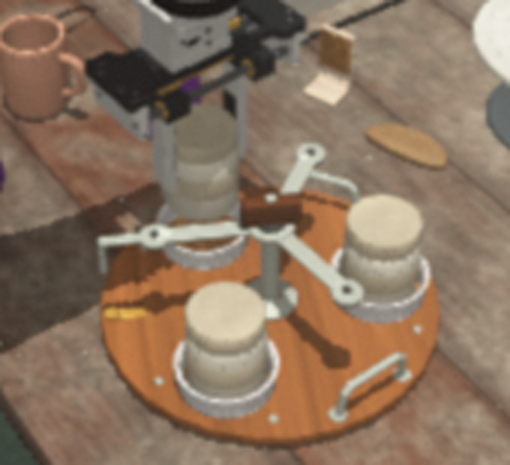

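Jar 1 is out of its socket, with its base above the ring at (205,245). It weighs about 2.3 N, so it is a light one. I'll set it back.

Scaled: 49 mm is 0.0613, 47 mm is 0.0588.

Emit:
hand_motion(
  plan=[
    [[0, 0, 0.025, 0, 0, 0], [0, 0, 0.0413, 0, 0, 0], [0, 0, 0.0525, 0, 0, 0], [0, 0, 0.0588, 0, 0, 0], [0, 0, 0.0613, 0, 0, 0]],
  ],
)

```text
clock: 9.0
eef_pos: [520.5, 26.5, 50.7]
eef_rot: [-3.141, -0.0, 1.642]
wrist_force: [-0.4, -0.2, -2.5]
finger_gap: 62.1
finger_force: 35.0
```

Emit:
hand_motion(
  plan=[
    [[0, 0, 0.0009, 0, 0, 0], [0, 0, 0.0009, 0, 0, 0], [0, 0, 0.0009, 0, 0, 0]],
  ],
  clamp_n=15,
)

```text
clock: 9.3
eef_pos: [520.8, 26.5, 50.8]
eef_rot: [3.141, 0.0, 1.642]
wrist_force: [-0.2, -0.2, -3.5]
finger_gap: 62.6
finger_force: 15.0
```

Scaled: 1.2 mm is 0.0015, 0.7 mm is 0.0009.

Emit:
hand_motion(
  plan=[
    [[0, 0, 0.0009, 0, 0, 0], [0, 0, 0.0015, 0, 0, 0], [0, 0, 0.0015, 0, 0, 0]],
  ],
)

```text
clock: 9.6
eef_pos: [521.0, 26.6, 50.3]
eef_rot: [3.14, -0.0, 1.642]
wrist_force: [-3.1, 1.5, 10.1]
finger_gap: 62.9
finger_force: 15.0
```

Emit:
hand_motion(
  plan=[
    [[0, 0, 0, 0, 0, 0], [0, 0, 0, 0, 0, 0], [0, 0, 0, 0, 0, 0], [0, 0, 0, 0, 0, 0], [0, 0, 0, 0, 0, 0]],
  ],
  finger_gap=94,
)

```text
clock: 10.1
eef_pos: [520.5, 26.5, 49.1]
eef_rot: [-3.142, 0.0, 1.642]
wrist_force: [0.0, 0.6, -0.1]
finger_gap: 93.5
finger_force: 0.0
```

```bash
python3 -c "
from h import *
p,a=sock(1);rel(*p,150,a)"
```

```text
rel [  -0.3    0.5 -100.9] [-0.0001  0.      0.0064] q6 -0.09 F [ 0.   0.6 -0.1]
```

Scaled: -126 mm is -0.1575, -122 mm is -0.1525.

Emit:
hand_motion(
  plan=[
    [[0, 0, -0.025, 0, 0, 0], [0, 0, -0.075, 0, 0, 0], [0, 0, -0.125, 0, 0, 0], [0, 0, -0.1525, 0, 0, 0], [0, 0, -0.1575, 0, 0, 0]],
  ],
)

```text
clock: 10.6
eef_pos: [521.6, 26.5, 177.8]
eef_rot: [3.137, 0.0, 1.642]
wrist_force: [-0.0, -0.5, 0.2]
finger_gap: 93.9
finger_force: 0.0
```

```bash
python3 -c "
from h import *
p,a=sock(2);print(p);rel(*p,175,a+np.pi)"
```

```text
[ 612.36621089 -110.69176313]
rel [-143.3   80.8    3.3] [ 0.0039  0.0027 -1.0407] q6 -0.09 F [-0.  -0.5  0.2]
```

Scaled: -143 mm is -0.1788, -115 mm is -0.1438, -0.7 rad is -0.4456.

Emit:
hand_motion(
  plan=[
    [[-0.0313, 0.0175, 0, 0, 0, -0.0891], [-0.0688, 0.0388, 0, 0, 0, -0.1783], [-0.1063, 0.06, 0, 0, 0, -0.2674], [-0.1438, 0.0813, 0, 0, 0, -0.3565], [-0.1788, 0.1013, 0, 0, 0, -0.4456]],
  ],
)

```text
clock: 11.1
eef_pos: [611.7, -111.7, 173.4]
eef_rot: [-3.141, -0.002, 2.347]
wrist_force: [0.8, -0.1, 1.1]
finger_gap: 93.8
finger_force: 0.0
```

```bash
python3 -c "
from h import *
p,a=sock(2);rel(*p,120,a+np.pi)"
```

```text
rel [ 0.2  1.2 53.4] [-0.0008 -0.0019 -0.3352] q6 -1.02 F [ 0.8 -0.1  1.1]
```

Scaled: 53 mm is 0.0663, 45 mm is 0.0563, -0.335 rad is -0.2133.

Emit:
hand_motion(
  plan=[
    [[0, 0.0013, 0.0125, 0, 0, -0.0891], [0, 0.0013, 0.0313, 0, 0, -0.1783], [0, 0.0013, 0.0563, 0, 0, -0.2133], [0, 0.0013, 0.0663, 0, 0, -0.2133], [0, 0.0013, 0.0663, 0, 0, -0.2133]],
  ],
)

```text
clock: 11.6
eef_pos: [611.4, -109.5, 120.2]
eef_rot: [-3.141, -0.003, 2.675]
wrist_force: [-0.4, -0.2, -0.5]
finger_gap: 94.1
finger_force: 0.0
```

```bash
python3 -c "
from h import *
p,a=sock(2);rel(*p,50,a+np.pi)"
```

```text
rel [-1.6 -0.6 70.2] [-0.0007 -0.0032 -0.0078] q6 -1.34 F [-0.4 -0.2 -0.5]
```

Scaled: 70 mm is 0.0875, 65 mm is 0.0813.

Emit:
hand_motion(
  plan=[
    [[-0.0013, -0.0006, 0.0313, 0, 0, 0], [-0.0013, -0.0006, 0.0625, 0, 0, 0], [-0.0013, -0.0006, 0.0813, 0, 0, 0], [-0.0013, -0.0006, 0.0875, 0, 0, 0], [-0.0013, -0.0006, 0.0875, 0, 0, 0]],
  ],
)

```text
clock: 12.1
eef_pos: [613.0, -110.6, 52.3]
eef_rot: [-3.142, -0.0, 2.676]
wrist_force: [-0.0, 0.7, -0.6]
finger_gap: 94.0
finger_force: 0.0
```

Emit:
hand_motion(
  plan=[
    [[0, 0, 0, 0, 0, 0], [0, 0, 0, 0, 0, 0], [0, 0, 0, 0, 0, 0], [0, 0, 0, 0, 0, 0], [0, 0, 0, 0, 0, 0]],
  ],
  finger_gap=55,
  clamp_n=15,
)

```text
clock: 12.6
eef_pos: [613.0, -110.8, 52.6]
eef_rot: [-3.141, 0.0, 2.677]
wrist_force: [-1.3, -1.7, 3.4]
finger_gap: 63.5
finger_force: 15.0
```

```bash
python3 -c "
from h import *
p,a=sock(2);rel(*p,50,a+np.pi)"
```

```text
rel [ 0.6 -0.2  2.6] [-0.0001  0.0005 -0.0059] q6 -1.34 F [-1.3 -1.7  3.4]
```

Scaled: -50 mm is -0.0625, -40 mm is -0.05.

Emit:
hand_motion(
  plan=[
    [[0, 0, 0, 0, 0, 0], [0, 0, -0.0125, 0, 0, 0], [0, 0, -0.0313, 0, 0, 0], [0, 0, -0.05, 0, 0, 0], [0, 0, -0.0625, 0, 0, 0]],
  ],
  finger_gap=55,
  clamp_n=35,
)

```text
clock: 13.1
eef_pos: [613.4, -110.6, 104.3]
eef_rot: [3.141, 0.002, 2.677]
wrist_force: [-0.0, 0.1, -5.2]
finger_gap: 63.1
finger_force: 35.0
```

Emit:
hand_motion(
  plan=[
    [[0, 0, 0, 0, 0, 0], [0, 0, 0, 0, 0, 0], [0, 0, 0, 0, 0, 0], [0, 0, 0, 0, 0, 0], [0, 0, 0, 0, 0, 0]],
  ],
)

```text
clock: 13.6
eef_pos: [612.7, -110.5, 101.7]
eef_rot: [-3.141, -0.001, 2.677]
wrist_force: [0.1, 0.7, -5.4]
finger_gap: 62.8
finger_force: 35.0
```

Emit:
hand_motion(
  plan=[
    [[0, 0, 0, 0, 0, 0], [0, 0, 0, 0, 0, 0]],
  ],
)

```text
clock: 13.8
eef_pos: [612.9, -110.6, 102.0]
eef_rot: [-3.142, -0.0, 2.677]
wrist_force: [-0.4, -1.3, -5.3]
finger_gap: 63.1
finger_force: 35.0
```

```bash
python3 -c "
from h import *
s=manip.read_state();print(s['eef_pos'],s['wrist_force'],s['moment'])
q,d=manip.camera('scene');cv2.imwrite('pics/j2.png',cv2.resize(q[150:305,175:345,::-1],None,fx=3,fy=3,interpolation=2))"
```

```text
[ 612.85077207 -110.60829997  102.03701015] [-0.3631205  -1.31405995 -5.2918812 ] [ 0.01204543 -0.08003568  0.02525148]
```

Jar 2 weighs about 5.3 N (0.54 kg), so it is the heavy one. The task still wants all three hefted, so I'll set it back and go on to jar 3.

Scaled: 49 mm is 0.0613, 47 mm is 0.0588.

Emit:
hand_motion(
  plan=[
    [[0, 0, 0.025, 0, 0, 0], [0, 0, 0.0413, 0, 0, 0], [0, 0, 0.0525, 0, 0, 0], [0, 0, 0.0588, 0, 0, 0], [0, 0, 0.0613, 0, 0, 0]],
  ],
)

```text
clock: 14.35
eef_pos: [612.8, -110.6, 52.8]
eef_rot: [-3.141, -0.0, 2.677]
wrist_force: [0.7, -0.1, -5.0]
finger_gap: 62.8
finger_force: 35.0
```

Emit:
hand_motion(
  plan=[
    [[0, 0, 0.0009, 0, 0, 0], [0, 0, 0.0019, 0, 0, 0], [0, 0, 0.0019, 0, 0, 0]],
  ],
)

```text
clock: 14.65
eef_pos: [613.1, -110.7, 52.6]
eef_rot: [3.141, 0.001, 2.677]
wrist_force: [-3.8, 1.4, 2.4]
finger_gap: 62.9
finger_force: 35.0
```

Scaled: 0.4 mm is 0.0005.

Emit:
hand_motion(
  plan=[
    [[0, 0, 0.0005, 0, 0, 0], [0, 0, 0.0005, 0, 0, 0]],
  ],
  clamp_n=10,
)

```text
clock: 14.85
eef_pos: [613.3, -110.8, 52.6]
eef_rot: [3.141, 0.001, 2.677]
wrist_force: [-5.2, 0.8, 7.7]
finger_gap: 63.5
finger_force: 10.0
```

Emit:
hand_motion(
  plan=[
    [[0, 0, 0, 0, 0, 0], [0, 0, 0, 0, 0, 0], [0, 0, 0, 0, 0, 0], [0, 0, 0, 0, 0, 0], [0, 0, 0, 0, 0, 0]],
  ],
  finger_gap=94,
)

```text
clock: 15.35
eef_pos: [612.9, -110.6, 51.2]
eef_rot: [3.142, 0.0, 2.677]
wrist_force: [0.2, -0.1, 0.8]
finger_gap: 93.7
finger_force: 0.0
```

Emit:
hand_motion(
  plan=[
    [[0, 0, -0.025, 0, 0, 0], [0, 0, -0.075, 0, 0, 0], [0, 0, -0.125, 0, 0, 0], [0, 0, -0.1525, 0, 0, 0], [0, 0, -0.155, 0, 0, 0]],
  ],
)

```text
clock: 15.85
eef_pos: [614.0, -110.8, 178.6]
eef_rot: [3.14, 0.005, 2.677]
wrist_force: [0.4, 0.5, 1.0]
finger_gap: 94.2
finger_force: 0.0
```

```bash
python3 -c "
from h import *
p,a=sock(3);print(p);rel(*p,175,a+np.pi)"
```

```text
[ 448.1643584  -121.31022061]
rel [143.6 -83.7   2.8] [6.2000e-03 1.9000e-03 2.0887e+00] q6 -1.34 F [0.4 0.5 1. ]
```

Scaled: 143 mm is 0.1788, 118 mm is 0.1475, 0.74 rad is 0.4711.

Emit:
hand_motion(
  plan=[
    [[0.025, -0.015, 0, 0, 0, 0.0891], [0.0625, -0.0363, 0, 0, 0, 0.1846], [0.1063, -0.0625, 0, 0, 0, 0.2801], [0.1475, -0.0863, 0, 0, 0, 0.3756], [0.1788, -0.105, 0, 0, 0, 0.4711]],
  ],
)

```text
clock: 16.35
eef_pos: [445.0, -121.4, 173.9]
eef_rot: [-3.14, -0.001, 1.931]
wrist_force: [-0.1, 0.1, 1.1]
finger_gap: 94.2
finger_force: 0.0
```

Emit:
hand_motion(
  plan=[
    [[0, 0, 0, 0, 0, 0.0955], [0, 0, 0, 0, 0, 0.191], [0, 0, 0, 0, 0, 0.2865], [0, 0, 0, 0, 0, 0.382], [0, 0, 0, 0, 0, 0.4775]],
  ],
)

```text
clock: 16.85
eef_pos: [446.9, -121.4, 174.0]
eef_rot: [-3.14, 0.0, 1.181]
wrist_force: [-0.2, -0.5, 0.4]
finger_gap: 93.8
finger_force: 0.0
```

```bash
python3 -c "
from h import *
p,a=sock(3);rel(*p,120,a+np.pi)"
```

```text
rel [ 0.6  1.2 54. ] [-0.0016  0.0006  0.5925] q6 0.05 F [-0.2 -0.5  0.4]
```

Scaled: 53 mm is 0.0663, 45 mm is 0.0563, 0.593 rad is 0.3775.

Emit:
hand_motion(
  plan=[
    [[0.0008, 0.0013, 0.0063, 0, 0, 0.0955], [0.0008, 0.0013, 0.0188, 0, 0, 0.191], [0.0008, 0.0013, 0.0375, 0, 0, 0.2865], [0.0008, 0.0013, 0.0563, 0, 0, 0.3775], [0.0008, 0.0013, 0.0663, 0, 0, 0.3775]],
  ],
)

```text
clock: 17.35
eef_pos: [447.6, -121.1, 120.2]
eef_rot: [-3.139, 0.002, 0.591]
wrist_force: [-0.1, 0.3, 0.0]
finger_gap: 94.1
finger_force: 0.0
```

```bash
python3 -c "
from h import *
p,a=sock(3);rel(*p,50,a+np.pi)"
```

```text
rel [ 0.4  0.6 70.2] [-0.0023  0.0017  0.0032] q6 0.64 F [-0.1  0.3  0. ]
```

Scaled: 70 mm is 0.0875, 65 mm is 0.0813.

Emit:
hand_motion(
  plan=[
    [[0, 0, 0.0313, 0, 0, 0], [0, 0, 0.0625, 0, 0, 0], [0, 0, 0.0813, 0, 0, 0], [0, 0, 0.0875, 0, 0, 0], [0, 0, 0.0875, 0, 0, 0]],
  ],
)

```text
clock: 17.85
eef_pos: [448.3, -121.3, 51.8]
eef_rot: [-3.141, 0.001, 0.596]
wrist_force: [-0.6, -0.4, -0.3]
finger_gap: 94.0
finger_force: 0.0
```

Emit:
hand_motion(
  plan=[
    [[0, 0, 0, 0, 0, 0], [0, 0, 0, 0, 0, 0], [0, 0, 0, 0, 0, 0], [0, 0, 0, 0, 0, 0], [0, 0, 0, 0, 0, 0]],
  ],
  finger_gap=55,
  clamp_n=15,
)

```text
clock: 18.35
eef_pos: [448.6, -121.3, 52.6]
eef_rot: [3.142, -0.0, 0.594]
wrist_force: [-1.2, 2.3, 5.5]
finger_gap: 64.0
finger_force: 15.0
```

```bash
python3 -c "
from h import *
p,a=sock(3);rel(*p,50,a+np.pi)"
```

```text
rel [-0.3 -0.3  2.6] [ 0.     -0.0002  0.0057] q6 0.63 F [-1.2  2.3  5.5]
```

Scaled: -50 mm is -0.0625, -40 mm is -0.05.

Emit:
hand_motion(
  plan=[
    [[0, 0, 0, 0, 0, 0], [0, 0, -0.0125, 0, 0, 0], [0, 0, -0.0313, 0, 0, 0], [0, 0, -0.05, 0, 0, 0], [0, 0, -0.0625, 0, 0, 0]],
  ],
  finger_gap=55,
  clamp_n=35,
)

```text
clock: 18.85
eef_pos: [448.7, -121.5, 103.5]
eef_rot: [3.141, -0.0, 0.594]
wrist_force: [1.4, -0.4, -2.6]
finger_gap: 63.5
finger_force: 35.0
```

Emit:
hand_motion(
  plan=[
    [[0, 0, 0, 0, 0, 0], [0, 0, 0, 0, 0, 0], [0, 0, 0, 0, 0, 0], [0, 0, 0, 0, 0, 0], [0, 0, 0, 0, 0, 0]],
  ],
)

```text
clock: 19.35
eef_pos: [448.4, -121.4, 101.8]
eef_rot: [-3.141, 0.0, 0.594]
wrist_force: [-0.1, -0.7, -3.2]
finger_gap: 63.4
finger_force: 35.0
```

Emit:
hand_motion(
  plan=[
    [[0, 0, 0.025, 0, 0, 0], [0, 0, 0.0413, 0, 0, 0], [0, 0, 0.0525, 0, 0, 0], [0, 0, 0.0588, 0, 0, 0], [0, 0, 0.0613, 0, 0, 0]],
  ],
)

```text
clock: 19.85
eef_pos: [448.5, -121.4, 53.0]
eef_rot: [-3.141, 0.0, 0.594]
wrist_force: [-0.3, 0.1, -3.2]
finger_gap: 63.2
finger_force: 35.0
```

Emit:
hand_motion(
  plan=[
    [[0, 0, 0.0009, 0, 0, 0], [0, 0, 0.0019, 0, 0, 0], [0, 0, 0.0019, 0, 0, 0]],
  ],
)

```text
clock: 20.15
eef_pos: [448.8, -121.5, 52.6]
eef_rot: [3.141, -0.0, 0.594]
wrist_force: [-2.6, 0.6, 5.1]
finger_gap: 63.3
finger_force: 35.0
```

Jar 3 weighs about 3 N, so it is light. I'll release it, rise, and go back to jar 2.

Scaled: 0.2 mm is 0.0003.

Emit:
hand_motion(
  plan=[
    [[0, 0, 0.0003, 0, 0, 0], [0, 0, 0.0003, 0, 0, 0]],
  ],
  clamp_n=10,
)

```text
clock: 20.35
eef_pos: [448.9, -121.5, 52.5]
eef_rot: [3.141, -0.001, 0.594]
wrist_force: [-4.3, 0.5, 7.9]
finger_gap: 63.9
finger_force: 10.0
```

Emit:
hand_motion(
  plan=[
    [[0, 0, 0, 0, 0, 0], [0, 0, 0, 0, 0, 0], [0, 0, 0, 0, 0, 0], [0, 0, 0, 0, 0, 0], [0, 0, 0, 0, 0, 0]],
  ],
  finger_gap=94,
)

```text
clock: 20.85
eef_pos: [448.6, -121.4, 51.5]
eef_rot: [3.142, -0.0, 0.594]
wrist_force: [0.6, 0.7, 0.1]
finger_gap: 93.6
finger_force: 0.0
```

Emit:
hand_motion(
  plan=[
    [[0, 0, -0.025, 0, 0, 0], [0, 0, -0.075, 0, 0, 0], [0, 0, -0.125, 0, 0, 0], [0, 0, -0.1525, 0, 0, 0], [0, 0, -0.155, 0, 0, 0]],
  ],
)

```text
clock: 21.35
eef_pos: [449.6, -121.8, 178.2]
eef_rot: [3.138, -0.003, 0.594]
wrist_force: [-0.6, -0.1, -0.9]
finger_gap: 94.1
finger_force: 0.0
```

```bash
python3 -c "
from h import *
p,a=sock(2);rel(613.2,-110.7,175,2.677)"
```

```text
rel [141.8  82.4   4. ] [ 0.0054  0.0023 -2.0831] q6 0.63 F [-0.6 -0.1 -0.9]
```

Scaled: 142 mm is 0.1775, 118 mm is 0.1475, -0.74 rad is -0.4711.

Emit:
hand_motion(
  plan=[
    [[0.025, 0.015, 0, 0, 0, -0.0891], [0.0625, 0.0363, 0, 0, 0, -0.1846], [0.1063, 0.0625, 0, 0, 0, -0.2801], [0.1475, 0.0863, 0, 0, 0, -0.3756], [0.1775, 0.1038, 0, 0, 0, -0.4711]],
  ],
)

```text
clock: 21.85
eef_pos: [614.0, -110.3, 173.3]
eef_rot: [-3.139, -0.0, 1.34]
wrist_force: [-0.5, 0.5, -0.2]
finger_gap: 94.0
finger_force: 0.0
```

Emit:
hand_motion(
  plan=[
    [[0, 0, 0, 0, 0, -0.0955], [0, 0, 0, 0, 0, -0.191], [0, 0, 0, 0, 0, -0.2865], [0, 0, 0, 0, 0, -0.382], [0, 0, 0, 0, 0, -0.4775]],
  ],
)

```text
clock: 22.35
eef_pos: [612.3, -110.7, 173.7]
eef_rot: [-3.14, -0.002, 2.09]
wrist_force: [-0.5, 0.9, 0.5]
finger_gap: 93.3
finger_force: 0.0
```

```bash
python3 -c "
from h import *
rel(613,-110.7,120,2.677)"
```

```text
rel [-0.5  0.7 53.7] [-0.0011 -0.002  -0.587 ] q6 -0.76 F [-0.5  0.9  0.5]
```

Scaled: 53 mm is 0.0663, 45 mm is 0.0563, -0.587 rad is -0.3737.

Emit:
hand_motion(
  plan=[
    [[0, 0.0006, 0.0063, 0, 0, -0.0955], [0, 0.0006, 0.0188, 0, 0, -0.191], [0, 0.0006, 0.0375, 0, 0, -0.2865], [0, 0.0006, 0.0563, 0, 0, -0.3737], [0, 0.0006, 0.0663, 0, 0, -0.3737]],
  ],
)

```text
clock: 22.85
eef_pos: [612.2, -110.3, 119.7]
eef_rot: [-3.141, -0.003, 2.673]
wrist_force: [-0.0, 0.1, -0.3]
finger_gap: 94.2
finger_force: 0.0
```

Emit:
hand_motion(
  plan=[
    [[0, 0, 0.0313, 0, 0, 0], [0, 0, 0.0625, 0, 0, 0], [0, 0, 0.0813, 0, 0, 0], [0, 0, 0.0863, 0, 0, 0], [0, 0, 0.0863, 0, 0, 0]],
  ],
)

```text
clock: 23.35
eef_pos: [613.1, -110.5, 53.4]
eef_rot: [-3.141, -0.0, 2.669]
wrist_force: [-0.1, -0.1, 0.5]
finger_gap: 94.1
finger_force: 0.0
```

Emit:
hand_motion(
  plan=[
    [[0, 0, 0, 0, 0, 0], [0, 0, 0, 0, 0, 0], [0, 0, 0, 0, 0, 0], [0, 0, 0, 0, 0, 0], [0, 0, 0, 0, 0, 0]],
  ],
  finger_gap=55,
  clamp_n=15,
)

```text
clock: 23.85
eef_pos: [613.2, -110.7, 54.0]
eef_rot: [-3.142, 0.001, 2.671]
wrist_force: [-0.9, -1.4, 3.5]
finger_gap: 63.1
finger_force: 15.0
```

```bash
python3 -c "
from h import *
rel(613,-110.7,200,2.677)"
```

```text
rel [ 1.00e-01 -1.00e-01 -1.46e+02] [-0.      0.0006 -0.0063] q6 -1.34 F [-0.9 -1.4  3.5]
```

Scaled: -62 mm is -0.0775, -42 mm is -0.0525.

Emit:
hand_motion(
  plan=[
    [[0, 0, 0, 0, 0, 0], [0, 0, -0.01, 0, 0, 0], [0, 0, -0.0275, 0, 0, 0], [0, 0, -0.0525, 0, 0, 0], [0, 0, -0.0775, 0, 0, 0]],
  ],
  finger_gap=55,
  clamp_n=35,
)

```text
clock: 24.35
eef_pos: [612.9, -110.4, 116.8]
eef_rot: [-3.142, -0.001, 2.671]
wrist_force: [0.3, -0.3, -5.6]
finger_gap: 63.2
finger_force: 35.0
```

Emit:
hand_motion(
  plan=[
    [[0, 0, -0.0275, 0, 0, 0], [0, 0, -0.06, 0, 0, 0], [0, 0, -0.0925, 0, 0, 0], [0, 0, -0.115, 0, 0, 0], [0, 0, -0.1225, 0, 0, 0]],
  ],
)

```text
clock: 24.85
eef_pos: [613.5, -110.5, 216.4]
eef_rot: [3.141, 0.003, 2.671]
wrist_force: [0.2, -0.2, -5.4]
finger_gap: 63.2
finger_force: 35.0
```

Emit:
hand_motion(
  plan=[
    [[0, 0, 0, 0, 0, 0], [0, 0, 0, 0, 0, 0], [0, 0, 0, 0, 0, 0], [0, 0, 0, 0, 0, 0], [0, 0, 0, 0, 0, 0]],
  ],
)

```text
clock: 25.35
eef_pos: [613.0, -110.5, 213.0]
eef_rot: [-3.141, -0.001, 2.671]
wrist_force: [0.9, 0.2, -5.7]
finger_gap: 63.1
finger_force: 35.0
```

Emit:
hand_motion(
  plan=[
    [[0, 0, 0, 0, 0, 0], [0, 0, 0, 0, 0, 0], [0, 0, 0, 0, 0, 0], [0, 0, 0, 0, 0, 0], [0, 0, 0, 0, 0, 0]],
  ],
)

```text
clock: 25.85
eef_pos: [613.1, -110.5, 213.6]
eef_rot: [-3.142, 0.0, 2.671]
wrist_force: [-0.2, 0.1, -5.5]
finger_gap: 62.8
finger_force: 35.0
```

```bash
python3 -c "
from h import *
p,d=manip.camera('top');q,d=manip.camera('scene')
a=cv2.resize(p[165:280,240:360,::-1],(480,460),interpolation=2)
b=cv2.resize(q[130:305,155:345,::-1],(500,460),interpolation=2)
cv2.imwrite('pics/end.png',cv2.resize(np.hstack([a,b]),None,fx=.8,fy=.8))"
```

```text
(no output)
```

View pics/end.png

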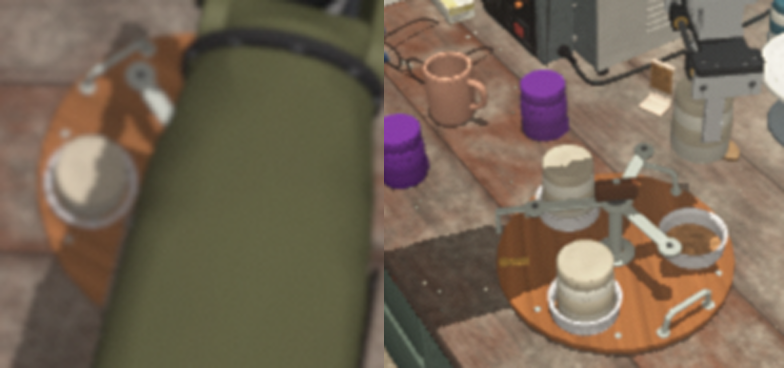

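The heavy jar is held upright at (700,120), with its base about 177 mm up. The other two stand in their sockets at (568,185) and (585,285), and the keeper is still at the mark.

```bash
python3 -c "
from cell import manip
print(manip.sign_off())"
```

```text
the job is handed in; nothing more can be done
None
```

The job is handed in at about 26 s: the keeper is at the mark, the three jars were hefted clockwise from the mark (about 2.3 N, 5.4 N and 3 N), and the arm is holding the heaviest, from socket_2, upright with its base about 17 cm up and the other two in their sockets.

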